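# Set the blank feed selector by clicks and start the unit

## Task

The scale of the feed unit's black selector knob has worn off, so set it by feel: turn it anticlockwise, without forcing it, until it rests against its end stop, then clockwise exactly four clicks and let it sit in that notch. Only then press the green start button fully down and let it go; do not disturb the injector and the two nozzles lying and standing round the unit.

Things in the scene. Friction and masses are not known exactly. Their poses are not given: they have to be found in the camera images.
- feed_unit: Feed unit: blue metal case with an aluminium deck, 150 (x) x 220 (y) x 70 mm high, fixed to the bench. Origin: centre of its underside on the bench; x points to its back (two unions stick out 22 mm there, on the far side), y to its left, z up. The deck is flat at z = 70 mm.
- selector_grip (a point): Fixed point of the unit on the selector's vertical axis, 22 mm above the deck, where to grip (axes as the unit's; it does not turn). The selector is a plain round knurled black knob, 40 mm diameter, its top 39 mm above the deck, no mark or pointer. It has 8 notches: one at the anticlockwise stop, then 7 clicks clockwise, unevenly spaced 0.32 to 0.42 rad apart; beyond the last is a second stop.
- selector_top (a point): Fixed point on the selector's axis at the knob's top, 39 mm above the deck. Feel: leaving a notch takes at once 0.05 to 0.17 Nm; that fades, and halfway turns into a growing pull forward, which steps back sharply (by 0.08 to 0.25 Nm) to resistance as the next notch is entered. Let go, the knob settles in the nearest notch and stays. It starts in a notch 2 to 5 clicks from the anticlockwise stop.
- stop_pins: Two stop pins inside the case, unseen, at 30 mm radius from the selector's axis; origin on that axis, 71 mm above the bench, axes as the unit's. The knob meets a stop 0.03 rad beyond its first (or last) notch: there the torque keeps rising, some 0.7 Nm per 0.1 rad, and does not drop. Over 20 N on a pin (0.6 Nm on the knob) is forcing it; a grip of 15 N slips at about that, a firm one does not.
- spool (a joint): Travel (m) of the metering spool hidden in the unit and driven by the selector, clockwise positive, 0 in the notch at the anticlockwise stop. A click moves it only 0.03 to 0.04 mm, far below the measuring noise, so its reading is of no use.
- start_button_top (a point): Centre of the top of the green push button, 28 mm diameter, about 23 mm above the deck, 105 mm to the right (-y) of the selector's axis. It moves with the button.
- start_button (a joint): Button travel (m), 0 up, 0.006 fully down; it springs back. Fully down takes 5 N.
- rail_injector_1: Injector, 29 x 196 x 47 mm, lying crosswise about 60 mm behind the unit's case. Origin at the middle of its underside. Bystander.
- nozzle_1: Small steel nozzle, 18 mm diameter, 54 mm high, standing about 45 mm from one side (left or right) of the unit. Origin at its foot. Bystander.
- nozzle_2: Small steel nozzle, 18 mm diameter, 54 mm high, standing about 45 mm from one side (left or right) of the unit. Origin at its foot. Bystander.

How it is judged:
On the way, in this order (a step that is already met when the one before it is completed fails the run):
1. the selector is back in the notch at its anticlockwise end stop (value of joint spool below 8e-06 m), for 0.1 s.
2. with the selector on its fourth click from the stop, the start button is pressed fully down (over 5 of its 6 mm) (value of joint start_button above 0.005 m and value of joint spool between 0.000136 and 0.00016 m), for 0.05 s.
At the end, for the whole second after the job is handed in: the selector rests in the fourth notch clockwise from the anticlockwise stop (within about 0.12 rad of the notch) and the start button is up again (less than 1.5 mm down) (value of joint spool between 0.000136 and 0.00016 m and value of joint start_button below 0.0015 m); the robot touches nothing.
It fails at once if the selector is forced against a stop (over 20 N on the pin, 0.6 Nm on the knob) (contact force between stop_pins and anything else above 20 N).
It fails at once if the start button is pressed while the selector is not on its fourth click (value of joint start_button above 0.004 m and (value of joint spool below 0.00013 m or value of joint spool above 0.000166 m)).
It fails at once if the injector or a nozzle is moved more than 15 mm (distance of any of rail_injector_1, nozzle_1, nozzle_2 from where it was at the start of the episode above 0.015 m).
It also fails if it takes over 72 s, if anything falls off the work surface, if the arm or the gripper's body presses on something with over 40 N, if the wrist force passes 120 N, or if a joint passes its speed limit or range.

## Robot

A 6-joint arm with a two-finger parallel gripper is mounted at the origin on a cart in front of the work surface, level with it; the furniture and walls round the work are solid. World frame = base frame: x ahead of the robot, y to its left, z up, the work surface at z = 0. Lengths are in m, angles in rad, forces in N, time in s.
With the tool pointing down it reaches from about 0.35 to 0.975 m from the base axis. Payload 4.9 kg.
Tool frame: the origin (TCP) lies midway between the tips of the shut fingers; the grasp point (between the pads) lies 19 mm behind it; z points along the fingers, y is the line along which they close (so a half turn about z gives the same grasp; the last joint's range is limited). The gripper opens to 85 mm and grips with 20 to 120 N. Pads are 22 mm wide; open, the fingers measure 114 mm over their backs; the gripper's body (76 mm by 85 mm) begins 54 mm behind the grasp point. The pads swing forward as they close: fully open they stand 13 mm farther back than shut.
Start: joints at [-1.397, 0.053, 1.613, -0, 1.476, -0.119], TCP at [0.18, -0.598, 0.231] pointing down, gripper open.
Joint ranges: [-3.01, 3.01], [-1.01, 2.22], [0.06, 2.58], [-1.02, 4.17], [0.09, 2.62], [-3.14, 3.14]. Speed limits (rad/s): [2.57, 2.57, 3.14, 3.14, 3.14, 3.14].

## Interface

Orientations are given as a unit quaternion [w, x, y, z].
In Python, from plant import * gives the robot as it stands.
- The arm moves only by the tool jog_arm, never from a script. Its argument "targets" is a list of rows, each a list of 3 entries, a list of its own where there are three numbers: the shift along the tool's x, y, z in units of 25 mm (1.0 is 25 mm), then the turn, a rotation vector about the tool's x, y, z in units of 8 degrees (1.0 is 8 degrees), then the opening in per cent of the stroke, from 0 (shut) to 100 (fully open). A call has 1 to 8 rows; each row is the pose to reach, as a shift and turn from the pose commanded when the call began, along the tool's axes at that moment; what a row does not reach only later rows make up. A row lasts 1/8 s, in which the tool goes at most 62.5 mm and 10.7 degrees, less where a joint would pass 70% of its speed; a pose out of reach is approached as far as the arm can. A call with a gripper value outside its range is refused whole. The fingers move at their own pace and stop on an object; the grip force is fixed at half the most. Time passes only in rows, so rows that repeat a pose let the fingers close. It gives the time, the measured TCP pose, the force, the opening and the grip force at its end, in the units of the state.
- state(): the state, without advancing time (a new reading comes with each control period).
- grab_frame(name): name is "scene" or "top" or "wrist"; returns (picture, depth): 400x640x3 uint8, red, green, blue; 400x640 float32, m along the optical axis (not along the pixel's ray), 0 where there is no reading.
- camera_params(name): a dict with "fovy" (degrees; the focal length in pixels is half the picture's height over the tangent of half this angle, whatever the lens; pixels are square), "cx", "cy" (the principal point, pixels), "rvec" (rotation vector, rad) and "tvec" (3), from world to camera coordinates, as OpenCV has them; the wrist camera has in their place "hand_eye" (4x4, takes a point from camera to tool coordinates, whose origin is the TCP and whose axes are the flange's). Camera axes: x right, y down, z forward; pixel columns grow to the right and rows downward; lengths in m; the calibration is good to about 2 mm. A picture is of the moment at which its call begins: read the wrist's pose just before it. camera_params takes no time and is no camera call.
- job_done(): hands the job in; it is judged then, once.
The state is a dict: "time": time; "joint_pos": joint angles; "joint_vel": joint speeds; "joint_efforts": joint torques, N m; "tool_pos": TCP position; "tool_rot": TCP orientation; "contact_force": force on the tool from outside, world axes, zero at the start; "ft_torque": the same for the moment, N m; "gripper_width": opening from 0.0 (shut) to 1.0 (fully open); "grasp_force": force on a finger pad.
Only numpy, scipy, OpenCV 4.12 (cv2) and the standard library are available. Lean on these libraries where they do the work, as an engineer would, in place of code of your own. Each camera call takes 0.05 s, during which the arm holds its last target. There are 200 camera calls.

## Working session

There is one attempt and no reset: what is moved stays moved. The work goes in short steps, Python scripts to look and compute and a tool call to move; the robot and the scene stay as the last step left them, time stands still between calls to the robot, and variables do not carry over. Pictures are saved under pics/ and viewed, at most 10 in all, crops included, and the job is handed in when it is done.

Besides the shell and the picture viewer there is one more tool, called after "Emit:" as a command line: name --argument value ..., lists and objects as JSON in quotes. jog_arm: Moves the arm, as the interface text tells. Its arguments: {"type":"object","properties":{"targets":{"type":"array"}},"required":["targets"]}

```bash
mkdir -p pics; ls
python3 - <<'E'
from plant import *
import cv2,numpy as np
np.set_printoptions(precision=4,suppress=True)
s=state(); print({k:np.round(v,4) for k,v in s.items()})
for n in("scene","top"):
    p,d=grab_frame(n); cv2.imwrite(f"pics/{n}0.png",p[:,:,::-1]); np.save(f"pics/{n}0.npy",d); print(n,camera_params(n))
print(camera_params("wrist"))
E
```

```text
pics
{'time': np.float64(0.0), 'joint_pos': array([-1.397 ,  0.0533,  1.6143, -0.    ,  1.476 , -0.119 ]), 'joint_vel': array([-0.    , -0.0011, -0.0004,  0.0007, -0.0013, -0.0007]), 'joint_efforts': array([ -0.0007, -39.3682, -37.018 ,  -0.0001,   0.007 ,  -0.    ]), 'tool_pos': array([ 0.1803, -0.5978,  0.2301]), 'tool_rot': array([-0.001 ,  0.9893,  0.1459, -0.    ]), 'contact_force': array([-0.457 ,  0.1181, -0.1775]), 'ft_torque': array([-0.0116,  0.0232, -0.0025]), 'grasp_force': np.float64(0.0), 'gripper_width': np.float64(1.0007)}
scene {'fovy': 45.78718594586164, 'cx': 315.3975713511758, 'cy': 194.53861699680672, 'rvec': array([ 1.1158, -1.9688,  1.3008]), 'tvec': array([0.3769, 0.2644, 0.5038])}
top {'fovy': 54.27083661832273, 'cx': 314.546766780435, 'cy': 193.7470976966825, 'rvec': array([ 2.1619, -2.1536,  0.1303]), 'tvec': array([0.0856, 0.5959, 0.9272])}
{'fovy': 61.536667810299996, 'cx': 314.4259250312993, 'cy': 196.39156833754157, 'hand_eye': array([[-0.0005, -0.9478, -0.3188,  0.0823],
       [ 1.    , -0.0004, -0.0005, -0.0003],
       [ 0.0003, -0.3188,  0.9478, -0.141 ],
       [ 0.    ,  0.    ,  0.    ,  1.    ]])}
```

View pics/scene0.png

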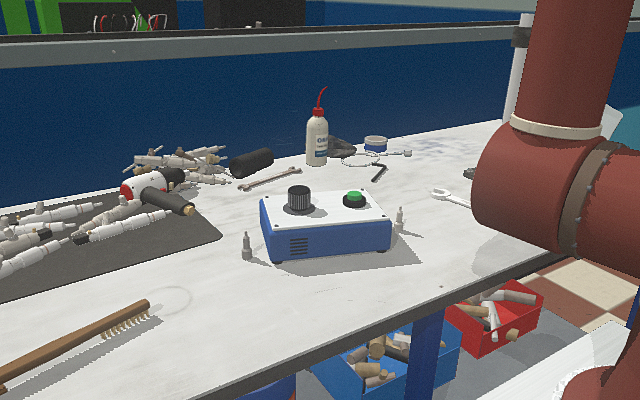

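View pics/top0.png

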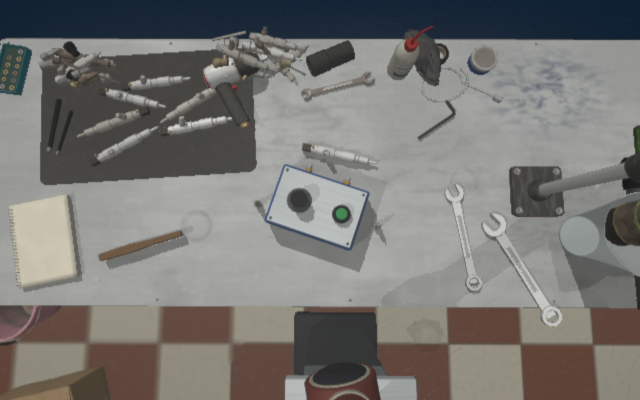

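The scene view shows the knob at (299,197), the button at (354,198) and nozzles at (247,245) and (399,220). In the top view they are at (299,200), (342,214), and about (262,204) and (379,232); the injector is at (340,155). Next I locate the points.

```bash
cat > h.py <<'E'
from plant import *
import cv2,numpy as np
from scipy.spatial.transform import Rotation as R
np.set_printoptions(precision=4,suppress=True)
def cam(n,s=None):
    c=camera_params(n); f=200/np.tan(np.radians(c['fovy'])/2)
    if n=='wrist':
        T=np.eye(4); q=s['tool_rot']; T[:3,:3]=R.from_quat(q[[1,2,3,0]]).as_matrix(); T[:3,3]=s['tool_pos']
        M=T@c['hand_eye']; return f,c['cx'],c['cy'],M[:3,:3],M[:3,3]
    A=R.from_rotvec(c['rvec']).as_matrix(); return f,c['cx'],c['cy'],A.T,-A.T@c['tvec']
def ray(n,uv,z,s=None):
    f,cx,cy,A,o=cam(n,s); d=A@[(uv[0]-cx)/f,(uv[1]-cy)/f,1]; return o+d*(z-o[2])/d[2]
def blob(m,uv,r=None):
    n,l,st,ce=cv2.connectedComponentsWithStats(m.astype('uint8'))
    i=1+np.argmin([np.hypot(*(c-uv))-0*a[4] if a[4]>20 else 1e9 for c,a in zip(ce[1:],st[1:])])
    return ce[i],st[i],l==i
E
python3 - <<'E'
from h import *
p=cv2.imread('pics/top0.png').astype(int)
b,g,r=p[...,0],p[...,1],p[...,2]
gm=(g>r+40)&(g>b+30); c,st,_=blob(gm,(342,214)); print('green',c,st,ray('top',c,.093))
k=(p.max(2)<75); c,st,m=blob(k,(299,200)); print('knob',c,st,ray('top',c,.109),ray('top',c,.09))
dk=(p.min(2)>110);
bl=(b>r+30)&(b>g+15); bl[:150]=0;bl[260:]=0; c,st,m=blob(bl,(318,207)); print('blue',c,st)
mm=(bl).astype('uint8'); mm[:,:255]=0; mm[:,380:]=0
pts=np.argwhere(mm)[:,::-1].astype(np.float32); rect=cv2.minAreaRect(pts); 
for q in cv2.boxPoints(rect): print(q,ray('top',q,.07))
for z in (0,.054): print('nozz',ray('top',(262,204),z),ray('top',(379,232),z))
for z in (0,.054): print('nozz scene',ray('scene',(247,258),0),ray('scene',(399,231),0))
print('scene',ray('scene',(299,188),.109),ray('scene',(354,193),.093))
P=cv2.resize(cv2.imread('pics/top0.png')[150:260,240:400],None,fx=5,fy=5,interpolation=2); cv2.imwrite('pics/topc.png',P)
E
```

```text
green [341.049  213.2059] [336 208  11  11 102] [0.5436 0.0265 0.093 ]
knob [299.3383 200.4955] [290 190  20  22 337] [0.5711 0.1224 0.109 ] [0.5731 0.1232 0.09  ]
blue [306.9394 200.9061] [265 164 104  86 330]
[263.6 221.2] [0.5257 0.208  0.07  ]
[283. 163.] [0.6657 0.1641 0.07  ]
[369.1 191.7] [ 0.5969 -0.0422  0.07  ]
[349.7 249.9] [0.4593 0.0051 0.07  ]
nozz [0.5731 0.2222 0.    ] [ 0.5031 -0.0756  0.    ]
nozz [0.568  0.2148 0.054 ] [ 0.5017 -0.0668  0.054 ]
nozz scene [0.5709 0.2341 0.    ] [ 0.5147 -0.0668  0.    ]
nozz scene [0.5709 0.2341 0.    ] [ 0.5147 -0.0668  0.    ]
scene [0.5773 0.1251 0.109 ] [0.5399 0.0298 0.093 ]
```

View pics/topc.png

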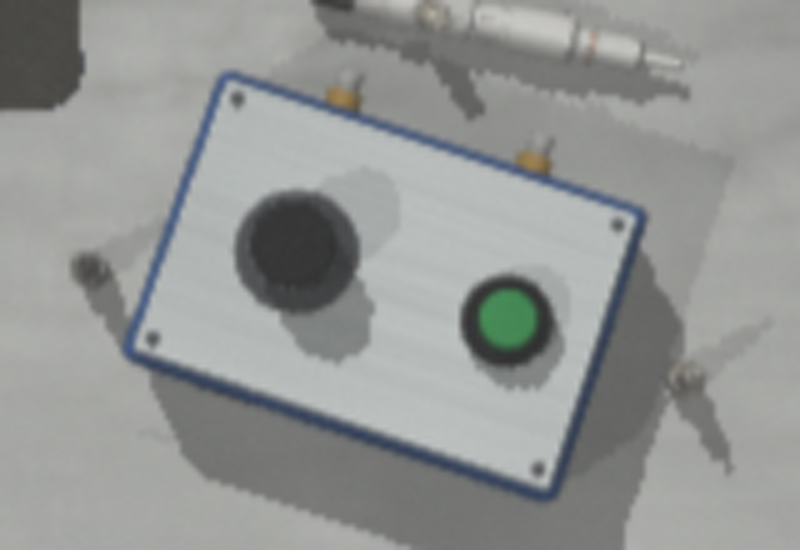

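Emit:
jog_arm --targets '[[[23.5, -23.1, -1.6], [0, 0, 0], 100], [[23.5, -23.1, -1.6], [0, 0, 0], 100], [[23.5, -23.1, -1.6], [0, 0, 0], 100], [[23.5, -23.1, -1.6], [0, 0, 0], 100], [[23.5, -23.1, -1.6], [0, 0, 0], 100], [[23.5, -23.1, -1.6], [0, 0, 0], 100], [[23.5, -23.1, -1.6], [0, 0, 0], 100], [[23.5, -23.1, -1.6], [0, 0, 0], 100]]'

```text
time: 1.1
tool_pos: [0.4207, -0.1584, 0.2554]
tool_rot: [0.0, 0.989, 0.146, 0.0]
contact_force: [0.8, -0.8, -0.5]
gripper_width: 1.0
grasp_force: 0.0
```

Emit:
jog_arm --targets '[[[9.2, -9.1, -0.6], [0, 0, 0], 100], [[9.2, -9.1, -0.6], [0, 0, 0], 100], [[9.2, -9.1, -0.6], [0, 0, 0], 100], [[9.2, -9.1, -0.6], [0, 0, 0], 100], [[9.2, -9.1, -0.6], [0, 0, 0], 100], [[9.2, -9.1, -0.6], [0, 0, 0], 100], [[9.2, -9.1, -0.6], [0, 0, 0], 100]]'

```text
time: 1.98
tool_pos: [0.5746, 0.1241, 0.2698]
tool_rot: [0.0, 0.989, 0.146, -0.001]
contact_force: [0.3, -0.5, 0.0]
gripper_width: 1.003
grasp_force: 0.0
```

Run:
```python
from h import *
s=state(); p,d=grab_frame('wrist'); cv2.imwrite('pics/w1.png',p[:,:,::-1]); np.save('pics/w1.npy',d)
import pickle; pickle.dump(s,open('pics/w1.pkl','wb'))
print(s['tool_pos'],s['tool_rot'],s['joint_pos'],s['contact_force'],s['ft_torque'])
```

```text
[0.5746 0.1241 0.2698] [ 0.0002  0.9892  0.1465 -0.0008] [ 0.0864 -0.054   1.6557 -0.0005  1.5415  1.3632] [ 0.33   -0.4779  0.0487] [0.0102 0.0328 0.0236]
```

View pics/w1.png

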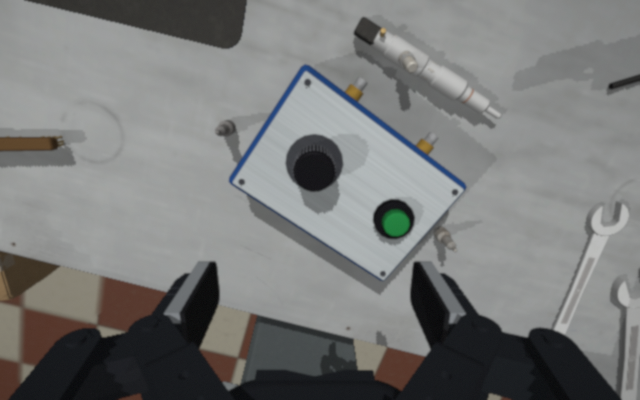

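The wrist view shows the knob top at about (314,170), the button at (396,223) and the nozzles clear of the gripper. Next I compute the axis position.

Run:
```python
from h import *
import pickle; s=pickle.load(open('pics/w1.pkl','rb')); p=cv2.imread('pics/w1.png').astype(int)
d=np.load('pics/w1.npy')
b,g,r=p[...,0],p[...,1],p[...,2]
c,st,m=blob((g>r+40)&(g>b+30),(396,223)); print('green',c,st,ray('wrist',c,.093,s),d[223,396])
gr=p.max(2)
for t in (25,32,40):
    c,st,m=blob(gr<t,(314,170)); cc,rr=cv2.minEnclosingCircle(np.argwhere(m)[:,::-1].astype(np.float32)); print(t,c,st,cc,rr,ray('wrist',c,.109,s))
# depth based: knob-top points
f,cx,cy,A,o=cam('wrist',s); v,u=np.mgrid[120:250,270:430]; D=d[120:250,270:430]
P=np.stack([(u-cx)/f*D,(v-cy)/f*D,D],-1)@A.T+o
for nm,lo,hi,box in(('knob',.102,.115,(.58,.125)),('btn',.086,.1,(.544,.027)),('deck',.066,.075,(.56,.1))):
    k=(P[...,2]>lo)&(P[...,2]<hi)&(np.hypot(P[...,0]-box[0],P[...,1]-box[1])<(.2 if nm=='deck' else .03)); q=P[k]; print(nm,len(q),np.median(q,0),cv2.minEnclosingCircle(q[:,:2].astype(np.float32)))
```

```text
green [395.5267 222.6644] [382 210  28  27 581] [0.5475 0.0295 0.093 ] 0.34669763
25 [317.3699 168.7683] [297 155  37  30 246] (315.1216125488281, 171.37387084960938) 18.132543563842773 [0.5824 0.1241 0.109 ]
32 [314.0902 170.7546] [ 295  152   40   38 1186] (314.2826232910156, 170.7608642578125) 19.981767654418945 [0.5797 0.1264 0.109 ]
40 [314.0805 170.423 ] [ 294  151   41   40 1267] (314.3271484375, 170.75926208496094) 20.639066696166992 [0.58   0.1265 0.109 ]
knob 1413 [0.5797 0.1267 0.1072] ((0.5784885883331299, 0.1262395828962326), 0.020918287336826324)
btn 522 [0.5461 0.0278 0.0903] ((0.5452250838279724, 0.026935262605547905), 0.013920125551521778)
deck 14994 [0.5711 0.0821 0.0685] ((0.5612881183624268, 0.08482719957828522), 0.10436804592609406)
```

Emit:
jog_arm --targets '[[[0.15, 0, 2.5], [0, 0, 0], 100], [[0.15, 0, 5.0], [0, 0, 0], 100], [[0.15, 0, 6.5], [0, 0, 0], 100], [[0.15, 0, 7.6], [0, 0, 0], 100], [[0.15, 0, 7.6], [0, 0, 0], 100], [[0.15, 0, 7.6], [0, 0, 0], 100]]'

```text
time: 2.78
tool_pos: [0.5793, 0.124, 0.0822]
tool_rot: [0.0, 0.989, 0.145, 0.001]
contact_force: [1.1, -0.4, 0.4]
gripper_width: 1.0
grasp_force: 0.0
```

```bash
cat > s.py <<'E'
from h import *
s=state(); q=s['tool_rot']; A=R.from_quat(q[[1,2,3,0]]).as_matrix()
print(s['time'],'pos',s['tool_pos'],'yaw',np.arctan2(A[1,0],A[0,0]).round(4),'tilt',A[:2,2],'\nj',s['joint_pos'],'F',s['contact_force'],'T',s['ft_torque'],'j6eff',s['joint_efforts'][5],'w',s['gripper_width'],'g',s['grasp_force'])
E
python3 s.py
```

```text
2.775 pos [0.5793 0.124  0.0822] yaw 0.2914 tilt [0.0022 0.0001] 
j [ 0.0854  0.1117  1.8109 -0.0001  1.2167  1.3648] F [ 1.1385 -0.3875  0.4251] T [-0.0155 -0.0195 -0.0091] j6eff -0.0013963265155325644 w 1.0000215786818554 g 0.0
```

Emit:
jog_arm --targets '[[[-0.04, -0.08, 0], [0, 0, 0], 60], [[-0.04, -0.08, 0], [0, 0, 0], 60], [[-0.04, -0.08, 0], [0, 0, 0], 44], [[-0.04, -0.08, 0], [0, 0, 0], 44], [[-0.04, -0.08, 0], [0, 0, 0], 44], [[-0.04, -0.08, 0], [0, 0, 0], 44]]'

```text
time: 3.52
tool_pos: [0.5777, 0.1259, 0.0821]
tool_rot: [0.001, 0.989, 0.146, 0.001]
contact_force: [-1.7, -4.0, 6.0]
gripper_width: 0.452
grasp_force: 51.0
```

```bash
python3 s.py
```

```text
3.525 pos [0.5777 0.1259 0.0821] yaw 0.293 tilt [ 0.0015 -0.0015] 
j [ 0.0895  0.1101  1.813  -0.0018  1.2171  1.3679] F [-1.7089 -3.9607  6.0105] T [-0.6394  0.2625  0.0197] j6eff 0.020392677979543805 w 0.45195678574233267 g 50.973846316337585
```

Emit:
jog_arm --targets '[[[0, 0, 0], [0, 0, -0.4], 44], [[0, 0, 0], [0, 0, -0.8], 44], [[0, 0, 0], [0, 0, -0.8], 44], [[0, 0, 0], [0, 0, -0.8], 44]]'

```text
time: 4.03
tool_pos: [0.5778, 0.1259, 0.0821]
tool_rot: [0.001, 0.98, 0.201, 0.001]
contact_force: [-2.0, -3.4, 6.5]
gripper_width: 0.457
grasp_force: 51.0
```

```bash
python3 s.py
```

```text
4.025 pos [0.5778 0.1259 0.0821] yaw 0.4047 tilt [ 0.0016 -0.0015] 
j [ 0.0895  0.1102  1.8129 -0.0018  1.2171  1.2561] F [-2.0226 -3.4078  6.5391] T [-0.5742  0.2518  0.0883] j6eff 0.020266236970201135 w 0.45726835869283167 g 50.98689615726471
```

Emit:
jog_arm --targets '[[[0, 0, 0], [0, 0, -0.4], 44], [[0, 0, 0], [0, 0, -0.8], 44], [[0, 0, 0], [0, 0, -0.8], 44], [[0, 0, 0], [0, 0, -0.8], 44]]'

```text
time: 4.53
tool_pos: [0.5778, 0.1258, 0.0821]
tool_rot: [0.001, 0.967, 0.255, 0.001]
contact_force: [-1.9, -3.5, 6.6]
gripper_width: 0.449
grasp_force: 51.0
```

```bash
python3 s.py
```

```text
4.525 pos [0.5778 0.1258 0.0821] yaw 0.5166 tilt [ 0.0016 -0.0017] 
j [ 0.0894  0.1102  1.8129 -0.0019  1.217   1.1442] F [-1.8999 -3.4613  6.5569] T [-0.6184  0.2222  0.0809] j6eff 0.09806277696043253 w 0.4492262126459009 g 50.98325192928314
```

Emit:
jog_arm --targets '[[[0, 0, 0], [0, 0, -0.4], 44], [[0, 0, 0], [0, 0, -0.8], 44], [[0, 0, 0], [0, 0, -0.8], 44], [[0, 0, 0], [0, 0, -0.8], 44]]'

```text
time: 5.03
tool_pos: [0.5778, 0.1257, 0.082]
tool_rot: [0.001, 0.951, 0.309, 0.0]
contact_force: [-1.6, -4.2, 6.2]
gripper_width: 0.455
grasp_force: 51.0
```

```bash
python3 s.py
```

```text
5.025 pos [0.5778 0.1257 0.082 ] yaw 0.6288 tilt [ 0.0016 -0.0018] 
j [ 0.0894  0.1102  1.8129 -0.002   1.217   1.0321] F [-1.5959 -4.207   6.2218] T [-0.5724  0.2517  0.2655] j6eff 0.26449025608599186 w 0.45458855446278257 g 50.99233031272888
```

Create s.py:
```python
from h import *
s=state(); q=s['tool_rot']; A=R.from_quat(q[[1,2,3,0]]).as_matrix()
y=np.arctan2(A[1,0],A[0,0]); print('%.2f rel %.4f Tz %.3f e6 %.3f F %s z %.4f w %.3f'%(s['time'],y-.293,s['ft_torque'][2],s['joint_efforts'][5],s['contact_force'].round(1),s['tool_pos'][2],s['gripper_width']))
```

```text
(no output)
```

Emit:
jog_arm --targets '[[[0, 0, 0], [0, 0, -0.4], 44], [[0, 0, 0], [0, 0, -0.4], 44], [[0, 0, 0], [0, 0, -0.4], 44]]'

```text
time: 5.4
tool_pos: [0.5778, 0.1257, 0.082]
tool_rot: [0.001, 0.942, 0.335, 0.001]
contact_force: [-1.8, -4.6, 6.1]
gripper_width: 0.454
grasp_force: 51.0
```

```bash
python3 s.py
```

```text
5.40 rel 0.3907 Tz -0.049 e6 -0.035 F [-1.8 -4.6  6.1] z 0.0820 w 0.454
```

Emit:
jog_arm --targets '[[[0, 0, 0], [0, 0, -0.4], 44], [[0, 0, 0], [0, 0, -0.4], 44], [[0, 0, 0], [0, 0, -0.4], 44]]'

```text
time: 5.78
tool_pos: [0.5778, 0.1257, 0.082]
tool_rot: [0.001, 0.932, 0.361, 0.0]
contact_force: [-1.4, -3.7, 6.2]
gripper_width: 0.449
grasp_force: 51.0
```

```bash
python3 s.py
```

```text
5.78 rel 0.4467 Tz -0.011 e6 -0.006 F [-1.4 -3.7  6.2] z 0.0820 w 0.449
```

Emit:
jog_arm --targets '[[[0, 0, 0], [0, 0, -0.4], 44], [[0, 0, 0], [0, 0, -0.4], 44], [[0, 0, 0], [0, 0, -0.4], 44]]'

```text
time: 6.15
tool_pos: [0.5779, 0.1257, 0.082]
tool_rot: [0.001, 0.922, 0.387, 0.0]
contact_force: [-0.6, -4.1, 5.4]
gripper_width: 0.451
grasp_force: 51.0
```

```bash
python3 s.py
```

```text
6.15 rel 0.5027 Tz 0.099 e6 0.062 F [-0.6 -4.1  5.4] z 0.0820 w 0.451
```

Emit:
jog_arm --targets '[[[0, 0, 0], [0, 0, -0.4], 44], [[0, 0, 0], [0, 0, -0.4], 44], [[0, 0, 0], [0, 0, -0.4], 44]]'

```text
time: 6.52
tool_pos: [0.5779, 0.1257, 0.082]
tool_rot: [0.001, 0.911, 0.413, 0.0]
contact_force: [-0.4, -4.2, 5.2]
gripper_width: 0.45
grasp_force: 51.0
```

```bash
python3 s.py
```

```text
6.53 rel 0.5584 Tz 0.001 e6 0.011 F [-0.4 -4.2  5.2] z 0.0820 w 0.450
```

Emit:
jog_arm --targets '[[[0, 0, 0], [0, 0, -0.4], 44], [[0, 0, 0], [0, 0, -0.4], 44], [[0, 0, 0], [0, 0, -0.4], 44]]'

```text
time: 6.9
tool_pos: [0.5779, 0.1257, 0.082]
tool_rot: [0.001, 0.899, 0.438, 0.0]
contact_force: [-1.4, -4.1, 5.8]
gripper_width: 0.454
grasp_force: 51.0
```

```bash
python3 s.py
```

```text
6.90 rel 0.6144 Tz 0.040 e6 0.064 F [-1.4 -4.1  5.8] z 0.0820 w 0.454
```

Emit:
jog_arm --targets '[[[0, 0, 0], [0, 0, -0.4], 44], [[0, 0, 0], [0, 0, -0.4], 44], [[0, 0, 0], [0, 0, -0.4], 44]]'

```text
time: 7.28
tool_pos: [0.5779, 0.1256, 0.082]
tool_rot: [0.001, 0.886, 0.463, 0.0]
contact_force: [-1.6, -4.6, 5.3]
gripper_width: 0.454
grasp_force: 51.0
```

```bash
python3 s.py
```

```text
7.28 rel 0.6704 Tz 0.157 e6 0.095 F [-1.6 -4.6  5.3] z 0.0820 w 0.454
```

Emit:
jog_arm --targets '[[[0, 0, 0], [0, 0, -0.4], 44], [[0, 0, 0], [0, 0, -0.4], 44], [[0, 0, 0], [0, 0, -0.4], 44]]'

```text
time: 7.65
tool_pos: [0.5779, 0.1256, 0.082]
tool_rot: [0.001, 0.873, 0.488, 0.0]
contact_force: [-1.4, -5.2, 5.2]
gripper_width: 0.451
grasp_force: 51.0
```

```bash
python3 s.py
```

```text
7.65 rel 0.7267 Tz 0.277 e6 0.258 F [-1.4 -5.2  5.2] z 0.0820 w 0.451
```

Emit:
jog_arm --targets '[[[0, 0, 0], [0, 0, -0.4], 44], [[0, 0, 0], [0, 0, -0.4], 44], [[0, 0, 0], [0, 0, -0.4], 44]]'

```text
time: 8.02
tool_pos: [0.578, 0.1256, 0.082]
tool_rot: [0.001, 0.859, 0.512, 0.0]
contact_force: [-0.7, -4.3, 5.5]
gripper_width: 0.452
grasp_force: 51.0
```

```bash
python3 s.py
```

```text
8.03 rel 0.7817 Tz 0.024 e6 -0.003 F [-0.7 -4.3  5.5] z 0.0820 w 0.452
```

Emit:
jog_arm --targets '[[[0, 0, 0], [0, 0, -0.3], 44], [[0, 0, 0], [0, 0, -0.3], 44], [[0, 0, 0], [0, 0, -0.3], 44]]'

```text
time: 8.4
tool_pos: [0.578, 0.1256, 0.082]
tool_rot: [0.001, 0.848, 0.53, 0.0]
contact_force: [-0.3, -5.3, 5.7]
gripper_width: 0.45
grasp_force: 51.0
```

```bash
python3 s.py
```

```text
8.40 rel 0.8237 Tz 0.066 e6 0.028 F [-0.3 -5.3  5.7] z 0.0820 w 0.450
```

Emit:
jog_arm --targets '[[[0, 0, 0], [0, 0, -0.3], 44], [[0, 0, 0], [0, 0, -0.3], 44], [[0, 0, 0], [0, 0, -0.3], 44]]'

```text
time: 8.78
tool_pos: [0.578, 0.1256, 0.082]
tool_rot: [0.001, 0.837, 0.547, 0.0]
contact_force: [-1.1, -5.3, 5.8]
gripper_width: 0.45
grasp_force: 51.0
```

```bash
python3 s.py
```

```text
8.78 rel 0.8655 Tz -0.019 e6 -0.016 F [-1.1 -5.3  5.8] z 0.0820 w 0.450
```

Emit:
jog_arm --targets '[[[0, 0, 0], [0, 0, -0.6], 44], [[0, 0, 0], [0, 0, -0.6], 44], [[0, 0, 0], [0, 0, -0.6], 44]]'

```text
time: 9.15
tool_pos: [0.578, 0.1256, 0.082]
tool_rot: [0.001, 0.813, 0.582, 0.0]
contact_force: [0.1, -5.3, 5.9]
gripper_width: 0.454
grasp_force: 51.0
```

```bash
python3 s.py
```

```text
9.15 rel 0.9495 Tz 0.104 e6 0.086 F [ 0.1 -5.3  5.9] z 0.0820 w 0.454
```

Emit:
jog_arm --targets '[[[0, 0, 0], [0, 0, -0.6], 44], [[0, 0, 0], [0, 0, -0.6], 44], [[0, 0, 0], [0, 0, -0.6], 44]]'

```text
time: 9.52
tool_pos: [0.5781, 0.1256, 0.0821]
tool_rot: [0.001, 0.788, 0.616, 0.0]
contact_force: [-0.8, -4.6, 5.2]
gripper_width: 0.452
grasp_force: 51.0
```

```bash
python3 s.py
```

```text
9.53 rel 1.0332 Tz 0.101 e6 0.047 F [-0.8 -4.6  5.2] z 0.0821 w 0.452
```

Emit:
jog_arm --targets '[[[0, 0, 0], [0, 0, -0.3], 44], [[0, 0, 0], [0, 0, -0.3], 44], [[0, 0, 0], [0, 0, -0.3], 44]]'

```text
time: 9.9
tool_pos: [0.5781, 0.1256, 0.0821]
tool_rot: [0.002, 0.775, 0.632, 0.0]
contact_force: [-0.9, -5.1, 5.8]
gripper_width: 0.451
grasp_force: 50.9
```

```bash
python3 s.py
```

```text
9.90 rel 1.0757 Tz 0.225 e6 0.224 F [-0.9 -5.1  5.8] z 0.0821 w 0.451
```

Still pulling forward, so the third notch is just ahead. From here I go one small step at a time.

Emit:
jog_arm --targets '[[[0, 0, 0], [0, 0, -0.4], 44], [[0, 0, 0], [0, 0, -0.4], 44], [[0, 0, 0], [0, 0, -0.4], 44]]'

```text
time: 10.28
tool_pos: [0.5781, 0.1256, 0.082]
tool_rot: [0.001, 0.757, 0.653, 0.0]
contact_force: [-0.9, -4.4, 5.4]
gripper_width: 0.449
grasp_force: 50.9
```

```bash
python3 s.py
```

```text
10.28 rel 1.1304 Tz -0.125 e6 -0.116 F [-0.9 -4.4  5.4] z 0.0820 w 0.449
```

Emit:
jog_arm --targets '[[[0, 0, 0], [0, 0, -0.2], 44], [[0, 0, 0], [0, 0, -0.2], 44], [[0, 0, 0], [0, 0, -0.2], 44]]'

```text
time: 10.65
tool_pos: [0.5781, 0.1256, 0.082]
tool_rot: [0.002, 0.748, 0.664, 0.0]
contact_force: [0.4, -4.8, 5.1]
gripper_width: 0.452
grasp_force: 50.9
```

```bash
python3 s.py
```

```text
10.65 rel 1.1587 Tz -0.004 e6 -0.021 F [ 0.4 -4.8  5.1] z 0.0820 w 0.452
```

Emit:
jog_arm --targets '[[[0, 0, 0], [0, 0, -0.3], 44], [[0, 0, 0], [0, 0, -0.3], 44], [[0, 0, 0], [0, 0, -0.3], 44]]'

```text
time: 11.02
tool_pos: [0.5781, 0.1255, 0.082]
tool_rot: [0.002, 0.734, 0.679, 0.0]
contact_force: [0.6, -5.3, 5.9]
gripper_width: 0.451
grasp_force: 51.0
```

```bash
python3 s.py
```

```text
11.03 rel 1.2005 Tz -0.012 e6 0.012 F [ 0.6 -5.3  5.9] z 0.0820 w 0.451
```

Emit:
jog_arm --targets '[[[0, 0, 0], [0, 0, -0.6], 44], [[0, 0, 0], [0, 0, -0.6], 44], [[0, 0, 0], [0, 0, -0.6], 44]]'

```text
time: 11.4
tool_pos: [0.5782, 0.1256, 0.082]
tool_rot: [0.002, 0.705, 0.709, 0.0]
contact_force: [0.5, -4.8, 4.8]
gripper_width: 0.453
grasp_force: 51.0
```

```bash
python3 s.py
```

```text
11.40 rel 1.2843 Tz 0.010 e6 0.001 F [ 0.5 -4.8  4.8] z 0.0820 w 0.453
```

Emit:
jog_arm --targets '[[[0, 0, 0], [0, 0, -0.6], 44], [[0, 0, 0], [0, 0, -0.6], 44], [[0, 0, 0], [0, 0, -0.6], 44]]'

```text
time: 11.78
tool_pos: [0.5782, 0.1256, 0.0821]
tool_rot: [0.002, 0.674, 0.738, 0.0]
contact_force: [0.4, -5.5, 5.0]
gripper_width: 0.45
grasp_force: 51.0
```

```bash
python3 s.py
```

```text
11.78 rel 1.3683 Tz 0.054 e6 0.072 F [ 0.4 -5.5  5. ] z 0.0821 w 0.450
```

Emit:
jog_arm --targets '[[[0, 0, 0], [0, 0, -0.3], 44], [[0, 0, 0], [0, 0, -0.3], 44], [[0, 0, 0], [0, 0, -0.3], 44]]'

```text
time: 12.15
tool_pos: [0.5782, 0.1256, 0.082]
tool_rot: [0.002, 0.659, 0.752, 0.0]
contact_force: [1.1, -4.0, 4.6]
gripper_width: 0.452
grasp_force: 50.9
```

```bash
python3 s.py
```

```text
12.15 rel 1.4107 Tz 0.271 e6 0.233 F [ 1.1 -4.   4.6] z 0.0820 w 0.452
```

Emit:
jog_arm --targets '[[[0, 0, 0], [0, 0, -0.3], 44], [[0, 0, 0], [0, 0, -0.3], 44], [[0, 0, 0], [0, 0, -0.3], 44]]'

```text
time: 12.52
tool_pos: [0.5783, 0.1255, 0.082]
tool_rot: [0.002, 0.643, 0.766, 0.0]
contact_force: [0.4, -5.3, 5.9]
gripper_width: 0.45
grasp_force: 51.0
```

```bash
python3 s.py
```

```text
12.53 rel 1.4521 Tz 0.170 e6 0.174 F [ 0.4 -5.3  5.9] z 0.0820 w 0.450
```

Emit:
jog_arm --targets '[[[0, 0, 0], [0, 0, -0.3], 44], [[0, 0, 0], [0, 0, -0.3], 44], [[0, 0, 0], [0, 0, -0.3], 44]]'

```text
time: 12.9
tool_pos: [0.5783, 0.1256, 0.082]
tool_rot: [0.002, 0.627, 0.779, 0.0]
contact_force: [1.3, -5.5, 5.2]
gripper_width: 0.451
grasp_force: 51.0
```

```bash
python3 s.py
```

```text
12.90 rel 1.4933 Tz -0.042 e6 -0.030 F [ 1.3 -5.5  5.2] z 0.0820 w 0.451
```

Emit:
jog_arm --targets '[[[0, 0, 0], [0, 0, -0.25], 44], [[0, 0, 0], [0, 0, -0.25], 44], [[0, 0, 0], [0, 0, -0.25], 44]]'

```text
time: 13.28
tool_pos: [0.5783, 0.1256, 0.082]
tool_rot: [0.002, 0.613, 0.79, 0.0]
contact_force: [-0.2, -5.1, 5.6]
gripper_width: 0.452
grasp_force: 51.0
```

```bash
python3 s.py
```

```text
13.28 rel 1.5282 Tz -0.022 e6 -0.039 F [-0.2 -5.1  5.6] z 0.0820 w 0.452
```

Emit:
jog_arm --targets '[[[0, 0, 0], [0, 0, -0.25], 44], [[0, 0, 0], [0, 0, -0.25], 44], [[0, 0, 0], [0, 0, -0.25], 44]]'

```text
time: 13.65
tool_pos: [0.5783, 0.1256, 0.082]
tool_rot: [0.002, 0.6, 0.8, 0.0]
contact_force: [0.6, -4.9, 5.9]
gripper_width: 0.455
grasp_force: 51.0
```

```bash
python3 s.py
```

```text
13.65 rel 1.5627 Tz -0.140 e6 -0.137 F [ 0.6 -4.9  5.9] z 0.0820 w 0.455
```

Emit:
jog_arm --targets '[[[0, 0, 0], [0, 0, -0.2], 44], [[0, 0, 0], [0, 0, -0.2], 44], [[0, 0, 0], [0, 0, -0.2], 44]]'

```text
time: 14.02
tool_pos: [0.5784, 0.1256, 0.0821]
tool_rot: [0.002, 0.588, 0.809, 0.0]
contact_force: [-0.7, -5.5, 6.1]
gripper_width: 0.454
grasp_force: 51.0
```

```bash
python3 s.py
```

```text
14.03 rel 1.5903 Tz -0.225 e6 -0.225 F [-0.7 -5.5  6.1] z 0.0821 w 0.454
```

Emit:
jog_arm --targets '[[[0, 0, 0], [0, 0, -0.2], 44], [[0, 0, 0], [0, 0, -0.2], 44], [[0, 0, 0], [0, 0, -0.2], 44]]'

```text
time: 14.4
tool_pos: [0.5784, 0.1256, 0.082]
tool_rot: [0.002, 0.577, 0.817, 0.0]
contact_force: [1.1, -5.4, 4.7]
gripper_width: 0.452
grasp_force: 51.0
```

```bash
python3 s.py
```

```text
14.40 rel 1.6178 Tz -0.355 e6 -0.326 F [ 1.1 -5.4  4.7] z 0.0820 w 0.452
```

The torque keeps rising without a drop (0.36 Nm, below the 0.6 limit), so this is the stop. I back off into its notch and rest there, then go clockwise counting clicks.

Emit:
jog_arm --targets '[[[0, 0, 0], [0, 0, 0.5], 44], [[0, 0, 0], [0, 0, 1.0], 44], [[0, 0, 0], [0, 0, 1.0], 44], [[0, 0, 0], [0, 0, 1.0], 44], [[0, 0, 0], [0, 0, 1.0], 44]]'

```text
time: 15.02
tool_pos: [0.5782, 0.1256, 0.082]
tool_rot: [0.002, 0.632, 0.775, 0.0]
contact_force: [0.5, -5.2, 5.1]
gripper_width: 0.452
grasp_force: 51.0
```

```bash
python3 s.py
```

```text
15.03 rel 1.4792 Tz -0.092 e6 -0.091 F [ 0.5 -5.2  5.1] z 0.0820 w 0.452
```

Emit:
jog_arm --targets '[[[0, 0, 0], [0, 0, 0.6], 44], [[0, 0, 0], [0, 0, 0.6], 44], [[0, 0, 0], [0, 0, 0.6], 44]]'

```text
time: 15.4
tool_pos: [0.5782, 0.1256, 0.082]
tool_rot: [0.002, 0.664, 0.748, 0.0]
contact_force: [0.7, -5.0, 5.4]
gripper_width: 0.451
grasp_force: 51.0
```

```bash
python3 s.py
```

```text
15.40 rel 1.3956 Tz -0.013 e6 -0.011 F [ 0.7 -5.   5.4] z 0.0820 w 0.451
```

Emit:
jog_arm --targets '[[[0, 0, 0], [0, 0, 0.6], 44], [[0, 0, 0], [0, 0, 0.6], 44], [[0, 0, 0], [0, 0, 0.6], 44]]'

```text
time: 15.78
tool_pos: [0.5782, 0.1256, 0.0821]
tool_rot: [0.002, 0.695, 0.719, 0.0]
contact_force: [0.4, -5.2, 5.5]
gripper_width: 0.459
grasp_force: 51.0
```

```bash
python3 s.py
```

```text
15.78 rel 1.3119 Tz -0.027 e6 -0.028 F [ 0.4 -5.2  5.5] z 0.0821 w 0.459
```

Emit:
jog_arm --targets '[[[0, 0, 0], [0, 0, 0.6], 44], [[0, 0, 0], [0, 0, 0.6], 44], [[0, 0, 0], [0, 0, 0.6], 44]]'

```text
time: 16.15
tool_pos: [0.5782, 0.1256, 0.0821]
tool_rot: [0.002, 0.725, 0.689, 0.0]
contact_force: [0.6, -4.4, 6.2]
gripper_width: 0.452
grasp_force: 51.0
```

```bash
python3 s.py
```

```text
16.15 rel 1.2277 Tz -0.091 e6 -0.137 F [ 0.6 -4.4  6.2] z 0.0821 w 0.452
```

Emit:
jog_arm --targets '[[[0, 0, 0], [0, 0, 0.4], 44], [[0, 0, 0], [0, 0, 0.4], 44], [[0, 0, 0], [0, 0, 0.4], 44]]'

```text
time: 16.52
tool_pos: [0.5781, 0.1256, 0.082]
tool_rot: [0.001, 0.744, 0.669, 0.0]
contact_force: [-0.5, -5.3, 5.4]
gripper_width: 0.453
grasp_force: 51.0
```

```bash
python3 s.py
```

```text
16.52 rel 1.1714 Tz -0.260 e6 -0.279 F [-0.5 -5.3  5.4] z 0.0820 w 0.453
```

Emit:
jog_arm --targets '[[[0, 0, 0], [0, 0, 0.4], 44], [[0, 0, 0], [0, 0, 0.4], 44], [[0, 0, 0], [0, 0, 0.4], 44]]'

```text
time: 16.9
tool_pos: [0.5781, 0.1256, 0.082]
tool_rot: [0.002, 0.762, 0.648, 0.0]
contact_force: [0.4, -5.9, 5.7]
gripper_width: 0.449
grasp_force: 51.0
```

```bash
python3 s.py
```

```text
16.90 rel 1.1165 Tz 0.008 e6 -0.002 F [ 0.4 -5.9  5.7] z 0.0820 w 0.449
```

Emit:
jog_arm --targets '[[[0, 0, 0], [0, 0, 0.4], 44], [[0, 0, 0], [0, 0, 0.4], 44], [[0, 0, 0], [0, 0, 0.4], 44]]'

```text
time: 17.27
tool_pos: [0.5781, 0.1256, 0.082]
tool_rot: [0.001, 0.78, 0.626, 0.0]
contact_force: [-0.2, -5.6, 4.8]
gripper_width: 0.447
grasp_force: 51.0
```

```bash
python3 s.py
```

```text
17.27 rel 1.0606 Tz -0.031 e6 -0.007 F [-0.2 -5.6  4.8] z 0.0820 w 0.447
```

Emit:
jog_arm --targets '[[[0, 0, 0], [0, 0, 0.8], 44], [[0, 0, 0], [0, 0, 0.8], 44], [[0, 0, 0], [0, 0, 0.8], 44]]'

```text
time: 17.65
tool_pos: [0.578, 0.1256, 0.082]
tool_rot: [0.001, 0.813, 0.582, 0.0]
contact_force: [-1.1, -4.1, 5.5]
gripper_width: 0.449
grasp_force: 51.0
```

```bash
python3 s.py
```

```text
17.65 rel 0.9488 Tz -0.035 e6 -0.035 F [-1.1 -4.1  5.5] z 0.0820 w 0.449
```

Emit:
jog_arm --targets '[[[0, 0, 0], [0, 0, 0.6], 44], [[0, 0, 0], [0, 0, 0.6], 44], [[0, 0, 0], [0, 0, 0.6], 44]]'

```text
time: 18.02
tool_pos: [0.578, 0.1256, 0.082]
tool_rot: [0.001, 0.837, 0.547, 0.0]
contact_force: [-1.0, -5.0, 6.3]
gripper_width: 0.452
grasp_force: 51.1
```

```bash
python3 s.py
```

```text
18.02 rel 0.8646 Tz -0.143 e6 -0.153 F [-1.  -5.   6.3] z 0.0820 w 0.452
```

Emit:
jog_arm --targets '[[[0, 0, 0], [0, 0, 0.4], 44], [[0, 0, 0], [0, 0, 0.4], 44], [[0, 0, 0], [0, 0, 0.4], 44]]'

```text
time: 18.4
tool_pos: [0.578, 0.1256, 0.082]
tool_rot: [0.001, 0.852, 0.523, 0.0]
contact_force: [-0.9, -5.0, 6.4]
gripper_width: 0.45
grasp_force: 51.1
```

```bash
python3 s.py
```

```text
18.40 rel 0.8085 Tz -0.218 e6 -0.237 F [-0.9 -5.   6.4] z 0.0820 w 0.450
```

Emit:
jog_arm --targets '[[[0, 0, 0], [0, 0, 0.4], 44], [[0, 0, 0], [0, 0, 0.4], 44], [[0, 0, 0], [0, 0, 0.4], 44]]'

```text
time: 18.77
tool_pos: [0.5779, 0.1256, 0.082]
tool_rot: [0.001, 0.866, 0.499, 0.0]
contact_force: [-1.9, -6.2, 5.9]
gripper_width: 0.453
grasp_force: 51.1
```

```bash
python3 s.py
```

```text
18.77 rel 0.7530 Tz -0.155 e6 -0.137 F [-1.9 -6.2  5.9] z 0.0820 w 0.453
```

Emit:
jog_arm --targets '[[[0, 0, 0], [0, 0, 0.4], 44], [[0, 0, 0], [0, 0, 0.4], 44], [[0, 0, 0], [0, 0, 0.4], 44]]'

```text
time: 19.15
tool_pos: [0.5779, 0.1256, 0.0821]
tool_rot: [0.001, 0.88, 0.475, 0.0]
contact_force: [-0.8, -4.1, 6.1]
gripper_width: 0.454
grasp_force: 51.1
```

```bash
python3 s.py
```

```text
19.15 rel 0.6977 Tz 0.024 e6 0.017 F [-0.8 -4.1  6.1] z 0.0821 w 0.454
```

Emit:
jog_arm --targets '[[[0, 0, 0], [0, 0, 0.8], 44], [[0, 0, 0], [0, 0, 0.8], 44], [[0, 0, 0], [0, 0, 0.8], 44]]'

```text
time: 19.52
tool_pos: [0.5779, 0.1257, 0.082]
tool_rot: [0.001, 0.905, 0.425, 0.0]
contact_force: [-1.8, -4.5, 6.3]
gripper_width: 0.453
grasp_force: 51.1
```

```bash
python3 s.py
```

```text
19.52 rel 0.5859 Tz -0.063 e6 0.003 F [-1.8 -4.5  6.3] z 0.0820 w 0.453
```

Emit:
jog_arm --targets '[[[0, 0, 0], [0, 0, 0.6], 44], [[0, 0, 0], [0, 0, 0.6], 44], [[0, 0, 0], [0, 0, 0.6], 44]]'

```text
time: 19.9
tool_pos: [0.5779, 0.1257, 0.082]
tool_rot: [0.001, 0.922, 0.387, 0.0]
contact_force: [-0.8, -4.7, 7.1]
gripper_width: 0.452
grasp_force: 51.1
```

```bash
python3 s.py
```

```text
19.90 rel 0.5020 Tz -0.031 e6 -0.039 F [-0.8 -4.7  7.1] z 0.0820 w 0.452
```

Emit:
jog_arm --targets '[[[0, 0, 0], [0, 0, 0.6], 44], [[0, 0, 0], [0, 0, 0.6], 44], [[0, 0, 0], [0, 0, 0.6], 44]]'

```text
time: 20.27
tool_pos: [0.5778, 0.1257, 0.082]
tool_rot: [0.001, 0.938, 0.348, 0.001]
contact_force: [-1.4, -4.4, 6.1]
gripper_width: 0.457
grasp_force: 51.1
```

```bash
python3 s.py
```

```text
20.27 rel 0.4177 Tz -0.201 e6 -0.210 F [-1.4 -4.4  6.1] z 0.0820 w 0.457
```

Emit:
jog_arm --targets '[[[0, 0, 0], [0, 0, 0.4], 44], [[0, 0, 0], [0, 0, 0.4], 44], [[0, 0, 0], [0, 0, 0.4], 44]]'

```text
time: 20.65
tool_pos: [0.5778, 0.1257, 0.082]
tool_rot: [0.001, 0.947, 0.322, 0.001]
contact_force: [-1.5, -4.8, 6.7]
gripper_width: 0.454
grasp_force: 51.1
```

```bash
python3 s.py
```

```text
20.65 rel 0.3627 Tz 0.038 e6 0.051 F [-1.5 -4.8  6.7] z 0.0820 w 0.454
```

Emit:
jog_arm --targets '[[[0, 0, 0], [0, 0, 0.4], 44], [[0, 0, 0], [0, 0, 0.4], 44], [[0, 0, 0], [0, 0, 0.4], 44]]'

```text
time: 21.02
tool_pos: [0.5778, 0.1258, 0.082]
tool_rot: [0.001, 0.955, 0.295, 0.001]
contact_force: [-0.7, -5.1, 6.9]
gripper_width: 0.449
grasp_force: 51.1
```

```bash
python3 s.py
```

```text
21.02 rel 0.3066 Tz -0.035 e6 -0.019 F [-0.7 -5.1  6.9] z 0.0820 w 0.449
```

Emit:
jog_arm --targets '[[[0, 0, 0], [0, 0, 0.4], 44], [[0, 0, 0], [0, 0, 0.4], 44], [[0, 0, 0], [0, 0, 0.4], 44]]'

```text
time: 21.4
tool_pos: [0.5778, 0.1258, 0.082]
tool_rot: [0.001, 0.963, 0.269, 0.001]
contact_force: [-2.3, -4.6, 6.3]
gripper_width: 0.45
grasp_force: 51.1
```

```bash
python3 s.py
```

```text
21.40 rel 0.2508 Tz -0.071 e6 -0.045 F [-2.3 -4.6  6.3] z 0.0820 w 0.450
```

Emit:
jog_arm --targets '[[[0, 0, 0], [0, 0, 0.8], 44], [[0, 0, 0], [0, 0, 0.8], 44], [[0, 0, 0], [0, 0, 0.8], 44]]'

```text
time: 21.78
tool_pos: [0.5777, 0.1258, 0.082]
tool_rot: [0.001, 0.977, 0.214, 0.001]
contact_force: [-0.7, -5.0, 7.0]
gripper_width: 0.449
grasp_force: 51.2
```

```bash
python3 s.py
```

```text
21.77 rel 0.1393 Tz -0.046 e6 -0.007 F [-0.7 -5.   7. ] z 0.0820 w 0.449
```

Click 3 came at 0.36–0.42. The fourth should be near the start notch, around 0.0–0.05.

Emit:
jog_arm --targets '[[[0, 0, 0], [0, 0, 0.4], 44], [[0, 0, 0], [0, 0, 0.4], 44], [[0, 0, 0], [0, 0, 0.4], 44]]'

```text
time: 22.15
tool_pos: [0.5778, 0.1258, 0.082]
tool_rot: [0.001, 0.982, 0.187, 0.001]
contact_force: [-1.8, -5.3, 6.0]
gripper_width: 0.451
grasp_force: 51.1
```

```bash
python3 s.py
```

```text
22.15 rel 0.0831 Tz -0.054 e6 -0.088 F [-1.8 -5.3  6. ] z 0.0820 w 0.451
```

Emit:
jog_arm --targets '[[[0, 0, 0], [0, 0, 0.3], 44], [[0, 0, 0], [0, 0, 0.3], 44], [[0, 0, 0], [0, 0, 0.3], 44]]'

```text
time: 22.52
tool_pos: [0.5777, 0.1259, 0.082]
tool_rot: [0.001, 0.986, 0.166, 0.001]
contact_force: [-2.0, -3.4, 7.1]
gripper_width: 0.451
grasp_force: 51.1
```

```bash
python3 s.py
```

```text
22.52 rel 0.0409 Tz -0.217 e6 -0.209 F [-2.  -3.4  7.1] z 0.0820 w 0.451
```

Emit:
jog_arm --targets '[[[0, 0, 0], [0, 0, 0.3], 44], [[0, 0, 0], [0, 0, 0.3], 44], [[0, 0, 0], [0, 0, 0.3], 44]]'

```text
time: 22.9
tool_pos: [0.5777, 0.1259, 0.082]
tool_rot: [0.001, 0.989, 0.146, 0.001]
contact_force: [-1.4, -4.3, 6.9]
gripper_width: 0.454
grasp_force: 51.2
```

```bash
python3 s.py
```

```text
22.90 rel -0.0004 Tz -0.018 e6 -0.008 F [-1.4 -4.3  6.9] z 0.0820 w 0.454
```

Emit:
jog_arm --targets '[[[0, 0, 0], [0, 0, 0], 100], [[0, 0, 0], [0, 0, 0], 100], [[0, 0, 0], [0, 0, 0], 100], [[0, 0, 0], [0, 0, 0], 100], [[0, 0, -1], [0, 0, 0], 100], [[0, 0, -3.2], [0, 0, 0], 100], [[0, 0, -3.2], [0, 0, 0], 100], [[0, 0, -3.2], [0, 0, 0], 100]]'

```text
time: 23.9
tool_pos: [0.5769, 0.1266, 0.1606]
tool_rot: [-0.0, 0.989, 0.146, 0.0]
contact_force: [-0.6, 0.8, -0.6]
gripper_width: 0.999
grasp_force: 0.0
```

Emit:
jog_arm --targets '[[[-1.2, 1.7, 0], [0, 0, 0], 0], [[-2.38, 3.41, 0], [0, 0, 0], 0], [[-2.38, 3.41, 0], [0, 0, 0], 0], [[-2.38, 3.41, 0], [0, 0, 0], 0], [[-2.38, 3.41, 0], [0, 0, 0], 0], [[-2.38, 3.41, 0], [0, 0, 0], 0], [[-2.38, 3.41, 0], [0, 0, 0], 0], [[-2.38, 3.41, 0], [0, 0, 0], 0]]'

```text
time: 24.9
tool_pos: [0.5446, 0.028, 0.1606]
tool_rot: [-0.0, 0.989, 0.146, -0.0]
contact_force: [0.5, 0.7, -0.2]
gripper_width: 0.002
grasp_force: 0.0
```

```bash
python3 s.py
python3 - <<'E'
from h import *
s=state(); p,d=grab_frame('wrist'); cv2.imwrite('pics/w2.png',p[:,:,::-1]); print(s['tool_pos'])
E
```

```text
24.90 rel 0.0003 Tz -0.026 e6 0.000 F [ 0.5  0.7 -0.2] z 0.1606 w 0.002
[0.5446 0.028  0.1606]
```

View pics/w2.png

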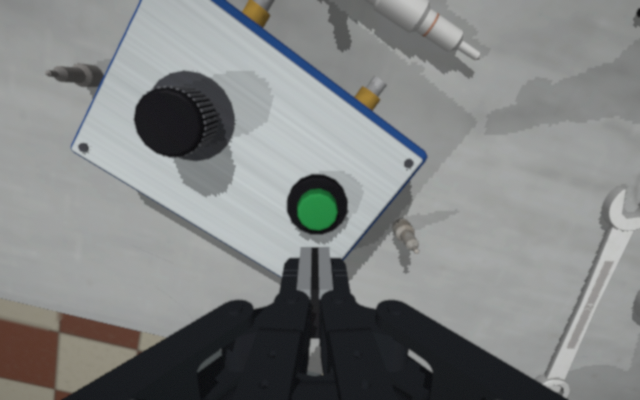

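The shut fingers at (315,265) line up with the button at (318,210), and the knob and nozzles are undisturbed. I press now.

Emit:
jog_arm --targets '[[[0, 0, 1.5], [0, 0, 0], 0], [[0, 0, 2.3], [0, 0, 0], 0], [[0, 0, 2.6], [0, 0, 0], 0], [[0, 0, 2.8], [0, 0, 0], 0], [[0, 0, 2.8], [0, 0, 0], 0]]'

```text
time: 25.58
tool_pos: [0.545, 0.0277, 0.0914]
tool_rot: [0.0, 0.989, 0.146, 0.0]
contact_force: [-1.4, -0.0, 1.6]
gripper_width: 0.001
grasp_force: 0.9
```

```bash
python3 s.py
```

```text
25.57 rel -0.0002 Tz -0.046 e6 0.001 F [-1.4 -0.   1.6] z 0.0914 w 0.001
```

Emit:
jog_arm --targets '[[[0, 0, 0.1], [0, 0, 0], 0], [[0, 0, 0.2], [0, 0, 0], 0], [[0, 0, 0.2], [0, 0, 0], 0], [[0, 0, 0.2], [0, 0, 0], 0]]'

```text
time: 26.08
tool_pos: [0.5454, 0.0277, 0.0864]
tool_rot: [0.0, 0.989, 0.146, 0.001]
contact_force: [0.6, 0.3, 5.0]
gripper_width: -0.0
grasp_force: 2.3
```

```bash
python3 s.py; python3 -c "
from h import *
print(state().keys())"
```

```text
26.07 rel -0.0002 Tz 0.045 e6 0.001 F [0.6 0.3 5. ] z 0.0864 w -0.000
dict_keys(['time', 'joint_pos', 'joint_vel', 'joint_efforts', 'tool_pos', 'tool_rot', 'contact_force', 'ft_torque', 'grasp_force', 'gripper_width'])
```

Force is 5 N, close to full travel. I press slightly further to reach the bottom.

Emit:
jog_arm --targets '[[[0, 0, 0.06], [0, 0, 0], 0], [[0, 0, 0.06], [0, 0, 0], 0], [[0, 0, 0.06], [0, 0, 0], 0]]'

```text
time: 26.45
tool_pos: [0.5455, 0.0277, 0.0859]
tool_rot: [0.0, 0.989, 0.146, 0.001]
contact_force: [-2.9, -0.1, 11.1]
gripper_width: 0.002
grasp_force: 5.6
```

```bash
python3 s.py
```

```text
26.45 rel -0.0001 Tz -0.026 e6 0.001 F [-2.9 -0.1 11.1] z 0.0859 w 0.002
```

The force jumped to 11 N, so the button is bottomed. Retracting.

Emit:
jog_arm --targets '[[[0, 0, -0.5], [0, 0, 0], 0], [[0, 0, -2], [0, 0, 0], 0], [[0, 0, -4], [0, 0, 0], 0], [[0, 0, -5], [0, 0, 0], 0], [[0, 0, -5], [0, 0, 0], 0], [[0, 0, -5], [0, 0, 0], 0], [[0, 0, -5], [0, 0, 0], 0]]'

```text
time: 27.32
tool_pos: [0.5433, 0.0278, 0.2065]
tool_rot: [-0.0, 0.989, 0.146, -0.002]
contact_force: [-0.4, -0.0, -0.7]
gripper_width: 0.0
grasp_force: 0.0
```

```bash
python3 s.py
python3 - <<'E'
from h import *
s=state(); p,d=grab_frame('wrist'); f,cx,cy,A,o=cam('wrist',s)
q=p.astype(int); c,st,m=blob((q[...,1]>q[...,0]+40)&(q[...,1]>q[...,2]+30),(318,200)); v,u=np.nonzero(m); D=d[v,u]; k=D>0
P=np.stack([(u-cx)/f*D,(v-cy)/f*D,D],-1)[k]@A.T+o; print('button top z',np.median(P,0)); print(job_done())
E
```

```text
27.32 rel -0.0002 Tz -0.021 e6 0.000 F [-0.4 -0.  -0.7] z 0.2065 w 0.000
button top z [0.5464 0.0275 0.0901]
the job is handed in; nothing more can be done
None
```

Job handed in at about 27 s of the 72 s limit: I turned the selector anticlockwise to its end stop (peak about 0.36 Nm read at the wrist) and back four clicks by feel, pressed the start button to the bottom and let it spring back up; the hand-in gave no verdict.

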